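Load the empty pockets of the stone rack

ROBOT

A 7-joint arm with a two-finger parallel gripper is mounted at the origin on the work surface. World frame = base frame: x ahead of the robot, y to its left, z up, the work surface at z = 0. Lengths are in m, angles in rad, forces in N, time in s.
With the tool pointing down it reaches from about 0.4 to 0.85 m from the base axis. Payload 4.5 kg.
Tool frame: the origin (TCP) lies on the centre line of the jaws, within the pads' length; the fingertips stand 14 mm ahead of it and the grasp point (between the pads) lies 5 mm behind it; z points along the fingers, y is the line along which they close (so a half turn about z gives the same grasp; the last joint's range is limited). The gripper opens to 85 mm and grips with 20 to 120 N. Pads are 22 mm wide; open, the fingers measure 114 mm over their backs; the gripper's body (76 mm by 85 mm) begins 54 mm behind the grasp point. The pads swing forward as they close: fully open they stand 13 mm farther back than shut.
Start: joints at [1.203, 0.689, -0.195, 1.565, 0.157, 0.902, -0.215], TCP at [0.244, -0.575, 0.221] pointing down, gripper open.
Joint ranges: [-3.01, 3.01], [-0.46, 2.08], [-1.47, 1.51], [0.13, 2.56], [-1, 4.14], [0.04, 2.09], [-2.66, 2.66]. Speed limits (rad/s): [2.57, 2.57, 3.14, 3.14, 3.14, 3.14, 3.14].

INTERFACE

Orientations are given as a unit quaternion [w, x, y, z].
In Python, from station import r gives the robot as it stands.
- The arm moves only by the shell command python3 -m jog 'ROWS' [FORCE]. ROWS is a JSON object of lists of equal length, an entry for each row: "claw": the opening, from -1 (shut) to 1 (fully open); "slide": the shift along the tool's x, y, z normalised to -1 to 1, where 1 is 40 mm, a list of three; "delta_rot": the turn, a rotation vector about the tool's x, y, z normalised to -1 to 1, where 1 is 45 degrees, a list of three. In form: {"claw": [claw, ...], "slide": [[tx, ty, tz], ...], "delta_rot": [[rx, ry, rz], ...]}. A call has 1 to 5 rows; each row shifts and turns the commanded pose from where the row before left it, along the tool's axes as they then stand; what a row does not reach is not made up. A row lasts 1/12 s, in which the tool goes at most 41.7 mm and 7.16 degrees, less where a joint would pass 70% of its speed; a pose out of reach is approached as far as the arm can. A call with a number of a shift or a turn outside -1 to 1 is refused whole. A call with a gripper value outside its range is refused whole. The fingers move at their own pace and stop on an object; FORCE is the grip in N (left out, the last holds). Time passes only in rows, so rows that do not move let the fingers close. It gives the time, the measured TCP pose, the force, the opening and the grip force at its end, in the units of the state.
- r.state(): the state, without advancing time (a new reading comes with each control period).
- r.snapshot(name): name is "side" or "top"; returns a dict with "img" (400x640x3 uint8, blue, green, red), "vertical_fov" (degrees; the focal length in pixels is half the picture's height over the tangent of half this angle, whatever the lens; pixels are square), "cx", "cy" (the principal point, pixels), "R" (3x3) and "t" (3): a world point X has camera coordinates R X + t. Camera axes: x right, y down, z forward; pixel columns grow to the right and rows downward; lengths in m; the calibration is good to about 2 mm. A picture is of the moment at which its call begins. There is no depth.
- r.job_done(): hands the job in; it is judged then, once.
The state is a dict: "time": time; "joint_pos": joint angles; "qd": joint speeds; "tau": joint torques, N m; "eef_pos": TCP position; "tcp_rot": TCP orientation; "force": force on the tool from outside, world axes, zero at the start; "moment": the same for the moment, N m; "gripper_width": finger opening in m; "finger_force": force on a finger pad.
Only numpy, scipy, OpenCV 4.12 (cv2) and the standard library are available. Lean on these libraries where they do the work, as an engineer would, in place of code of your own. Each camera call takes 0.05 s, during which the arm holds its last target. There are 200 camera calls.

TASK

Find the two empty pockets of the sloping sharpening-stone rack and load each with one of the two full-length spare stones from the bench: push the sprung jaw back with the stone's end, lay the stone flat on the pocket's floor between the jaw and the lower stop, and let the jaw clamp it. Leave the stones already in the rack, the short worn stub, the flange and the jar where they are.

Things in the scene. Friction and masses are not known exactly. Their poses are not given: they have to be found in the camera images.
- rack: Sharpening-stone rack fixed to the bench: a wooden deck 290 mm wide that rises 30 degrees from level towards its +x, away from the robot. Four pockets side by side along y, 70 mm apart; any two are already loaded. Origin: on the bench under the deck's middle; x level, z up. A bar across, 108 mm uphill of the pocket points, stands 24 mm above the deck.
- pocket_1 (a point): Floor point of pocket 1 (1 is at the rack's -y end): a loaded stone's underside centre lies here. Axes as the rack's, not tilted. Flat floor; side guides 8 mm high, 46 mm apart; below, a fixed stop bar 12 mm high, its face 75 mm downhill of this point. Above, a sprung jaw 30 mm wide, from 2 to 36 mm over the floor, its face at rest 65 mm uphill: 10 mm less room than a stone needs.
- pocket_2 (a point): Floor point of pocket 2 (1 is at the rack's -y end): a loaded stone's underside centre lies here. Axes as the rack's, not tilted. Flat floor; side guides 8 mm high, 46 mm apart; stop and sprung jaw as for pocket_1. The jaw gives way uphill by up to 22 mm along the slope and pushes back with 2.5 N at first, 5 N with a stone in (10 mm), 8 N at its end.
- pocket_3 (a point): Floor point of pocket 3 (1 is at the rack's -y end): a loaded stone's underside centre lies here. Axes as the rack's, not tilted. Flat floor; side guides 8 mm high, 46 mm apart; stop and jaw as for pocket_1 and pocket_2.
- pocket_4 (a point): Floor point of pocket 4 (1 is at the rack's -y end): a loaded stone's underside centre lies here. Axes as the rack's, not tilted. Flat floor; side guides 8 mm high, 46 mm apart; stop and jaw as for pocket_1 and pocket_2.
- stone_a: Grey sharpening stone, 150 x 40 x 30 mm (x, y, z), about 0.4 kg, already clamped in one of the pockets (z out of the slope, x up the slope). Origin: centre of its underside. To be left alone.
- stone_b: Grey sharpening stone, 150 x 40 x 30 mm (x, y, z), about 0.4 kg, already clamped in one of the pockets (z out of the slope, x up the slope). Origin: centre of its underside. To be left alone.
- spare_1: Spare grey sharpening stone, the same 150 x 40 x 30 mm (x long, y wide, z thick), about 0.4 kg, lying flat on the bench. Origin: centre of its underside.
- spare_2: Spare grey sharpening stone, the same 150 x 40 x 30 mm (x long, y wide, z thick), about 0.4 kg, lying flat on the bench. Origin: centre of its underside.
- stub: Worn-out stone of the same grey, only 90 x 40 x 16 mm, lying flat on the bench: too short for the rack. Origin: centre of its underside. To be left alone.
- flange: Dark steel wheel flange, 72 mm across, 28 mm high with its hub, lying on the bench. Origin: centre of its underside. To be left alone.
- oil_jar: Amber jar, 68 mm across, 100 mm high, standing on the bench. Origin: centre of its underside. To be left alone.
Not all that is in view belongs to the job. What is shaped like the spare_2 but yellow is not meant.

How it is judged:
By the outcome, as a careful person would: the job done as asked, in the order asked, and still so for the second after the job is handed in, with the robot touching nothing.
It also fails if it takes over 66 s, if anything falls off the work surface, if the arm or the gripper's body presses on something with over 40 N, if the wrist force passes 120 N, or if a joint passes its speed limit or range.

## Working session

There is one attempt and no reset: what is moved stays moved. The work goes in short steps, Python scripts to look and compute and a shell command to move; the robot and the scene stay as the last step left them, time stands still between calls to the robot, and variables do not carry over. Pictures are saved under pics/ and viewed, at most 10 in all, crops included, and the job is handed in when it is done.

```bash
ls; mkdir -p pics; python3 - <<'E'
from station import r
import cv2,numpy as np
for n in("side","top"):
    s=r.snapshot(n); cv2.imwrite(f"pics/{n}0.png",s["img"])
    print(n,s["img"].shape,s["vertical_fov"],s["cx"],s["cy"],np.round(s["R"],3).tolist(),np.round(s["t"],3).tolist())
st=r.state();print({k:np.round(v,3).tolist() for k,v in st.items()})
E
```

```text
pics
side (400, 640, 3) 56.5404921988224 323.94889653742956 199.80199580153797 [[-0.95, -0.312, -0.017], [-0.165, 0.546, -0.821], [0.266, -0.777, -0.57]] [0.433, 0.194, 0.998]
top (400, 640, 3) 56.269750850563305 314.63914745787304 203.55049699668837 [[-0.033, -0.999, 0.003], [-0.971, 0.032, -0.236], [0.236, -0.01, -0.972]] [-0.051, 0.491, 1.094]
{'time': 0.1, 'joint_pos': [1.203, 0.69, -0.195, 1.566, 0.157, 0.902, -0.215], 'qd': [0.001, -0.002, 0.001, -0.004, 0.002, 0.001, 0.002], 'tau': [-0.006, -54.06, -1.272, -15.898, 0.01, 0.004, 0.0], 'eef_pos': [0.244, -0.575, 0.22], 'tcp_rot': [-0.001, 0.98, 0.2, -0.0], 'force': [-0.065, -0.648, 0.498], 'moment': [0.024, 0.024, 0.003], 'finger_force': 0.0, 'gripper_width': 0.085}
```

View pics/side0.png

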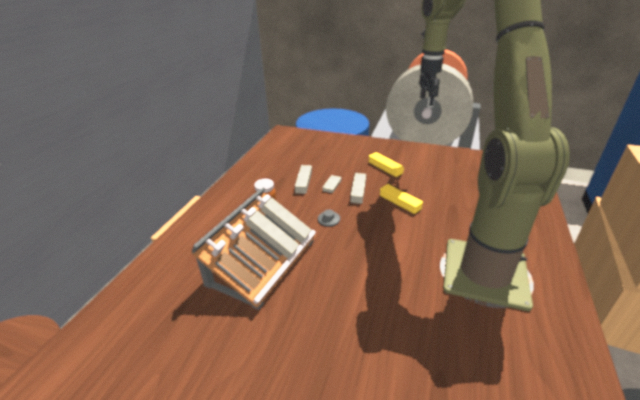

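View pics/top0.png

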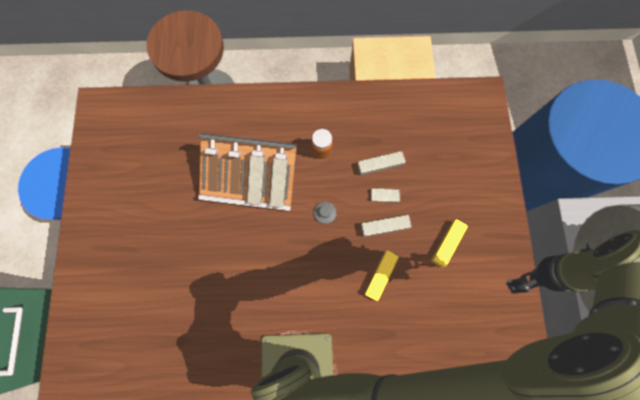

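The side view shows the loaded pockets at (265,235) and (285,215) and the empty ones at about (235,265) and (250,250). In the top view, stones sit at (256,180) and (279,180), with empty pockets at (210,175) and (233,175). Three grey blocks could be spares, at top-view pixels (382,162), (385,195) and (386,226). The middle one is clearly short, so it is the stub, and the other two are the full-length spares. The yellow bars at (382,275) and (450,243) are not meant.

```bash
cat > h.py <<'E'
from station import r
import cv2,numpy as np
def snap(n):
    s=r.snapshot(n); s["R"]=np.array(s["R"]);s["t"]=np.array(s["t"]);s["f"]=200/np.tan(np.radians(s["vertical_fov"]/2));return s
def ray(s,p):
    d=s["R"].T@np.array([(p[0]-s["cx"])/s["f"],(p[1]-s["cy"])/s["f"],1]);return -s["R"].T@s["t"],d/np.linalg.norm(d)
def onz(s,p,z):
    o,d=ray(s,p);return o+d*(z-o[2])/d[2]
def tri(s1,p1,s2,p2):
    o1,d1=ray(s1,p1);o2,d2=ray(s2,p2)
    k=np.linalg.lstsq(np.stack([d1,-d2],1),o2-o1,rcond=None)[0]
    a=o1+k[0]*d1;b=o2+k[1]*d2;return (a+b)/2,np.linalg.norm(a-b)
def proj(s,X):
    c=s["R"]@np.array(X)+s["t"];return np.array([c[0]/c[2]*s["f"]+s["cx"],c[1]/c[2]*s["f"]+s["cy"]])
E
python3 - <<'E'
from h import *
for n,bx in(("top",(190,125,420,245)),("side",(185,150,380,310))):
    s=snap(n);im=s["img"];hsv=cv2.cvtColor(im,cv2.COLOR_BGR2HSV)
    m=((hsv[...,1]<75)&(hsv[...,2]>125)).astype(np.uint8)
    k=np.zeros_like(m);k[bx[1]:bx[3],bx[0]:bx[2]]=1;m*=k
    for c in cv2.findContours(m,0,1)[0]:
        if cv2.contourArea(c)>60:
            q=cv2.minAreaRect(c);print(n,np.round(q[0],1),np.round(q[1],1),round(q[2],1),[np.round(onz(s,p,.03),3)[:2].tolist() for p in cv2.boxPoints(q)] if n=="top" else np.round(cv2.boxPoints(q)).tolist())
    x0,y0,x1,y1=(190,125,300,215) if n=="top" else (190,180,320,310)
    cv2.imwrite(f"pics/{n}_rack.png",cv2.resize(im[y0:y1,x0:x1],None,fx=6 if n=="top" else 4.5,fy=6 if n=="top" else 4.5,interpolation=cv2.INTER_CUBIC))
    x0,y0,x1,y1=(340,140,430,245) if n=="top" else (280,150,380,220)
    cv2.imwrite(f"pics/{n}_sp.png",cv2.resize(im[y0:y1,x0:x1],None,fx=5,fy=5,interpolation=cv2.INTER_CUBIC))
E
```

```text
top [386.  225.1] [14.3 48.7] 79.7 [[0.431, -0.209], [0.453, -0.361], [0.408, -0.365], [0.386, -0.214]]
top [327.7 212.8] [16.2 21.1] 14.0 [[0.439, -0.073], [0.505, -0.092], [0.49, -0.141], [0.425, -0.122]]
top [385.  194.8] [28.5 13.4] 2.4 [[0.499, -0.244], [0.543, -0.249], [0.536, -0.34], [0.492, -0.334]]
top [381.6 162.3] [14.4 46.7] 76.8 [[0.635, -0.21], [0.667, -0.361], [0.619, -0.368], [0.587, -0.218]]
top [247.5 172.8] [93.  65.2] 6.8 [[0.521, 0.304], [0.741, 0.287], [0.692, -0.017], [0.475, 0.012]]
top [234.4 148.3] [12.  17.5] 4.1 [[0.663, 0.211], [0.724, 0.208], [0.719, 0.169], [0.658, 0.172]]
top [212.7 146.6] [11.6 18.3] 26.6 [[0.68, 0.291], [0.737, 0.266], [0.718, 0.231], [0.661, 0.256]]
top [321.5 137.5] [19. 19.] 0.0 [[0.687, -0.065], [0.755, -0.067], [0.753, -0.13], [0.685, -0.127]]
side [329.2 216.4] [20.8 14. ] 24.0 [[317.0, 219.0], [323.0, 206.0], [342.0, 214.0], [336.0, 227.0]]
side [259.5 239. ] [ 86.4 101.7] 44.5 [[193.0, 245.0], [264.0, 172.0], [326.0, 233.0], [255.0, 306.0]]
side [331.3 183.3] [11.4 20.2] 33.7 [[321.0, 189.0], [332.0, 172.0], [342.0, 178.0], [330.0, 195.0]]
side [357.7 187.1] [13.  29.6] 9.5 [[349.0, 201.0], [354.0, 171.0], [367.0, 174.0], [362.0, 203.0]]
side [302.8 178.3] [12.6 29.4] 14.9 [[293.0, 191.0], [300.0, 162.0], [313.0, 166.0], [305.0, 194.0]]
```

View pics/top_rack.png

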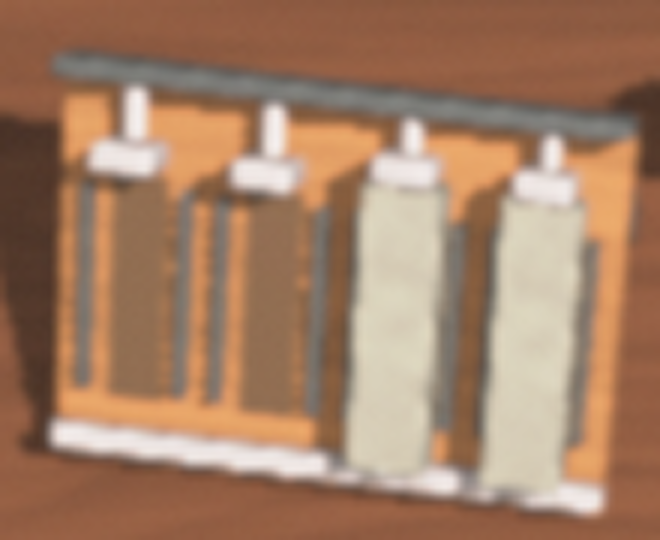

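View pics/side_rack.png

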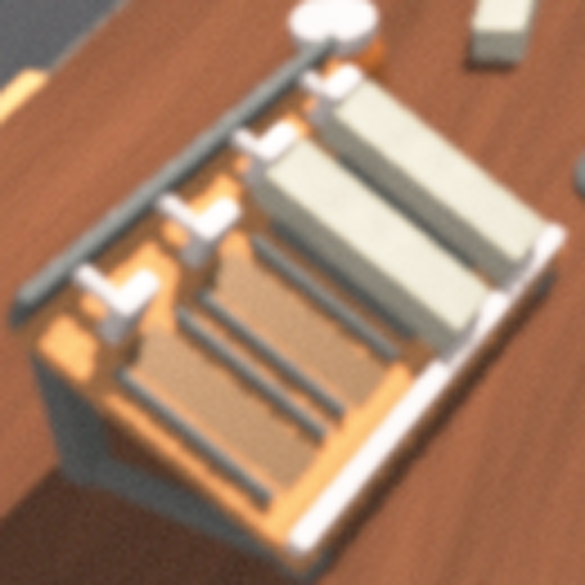

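View pics/top_sp.png

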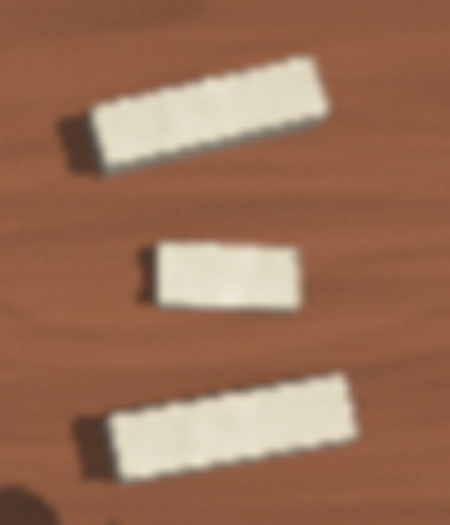

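The rack crops confirm that pockets 3 and 4 (left in the top view, at crop (270,300) and (135,290)) are empty and pockets 1 and 2 are loaded. The spares crop shows two long blocks at crop (210,112) and (230,425), with the short stub between them at (228,277). Next I'll look at the spares in the side view to get their height.

View pics/side_sp.png

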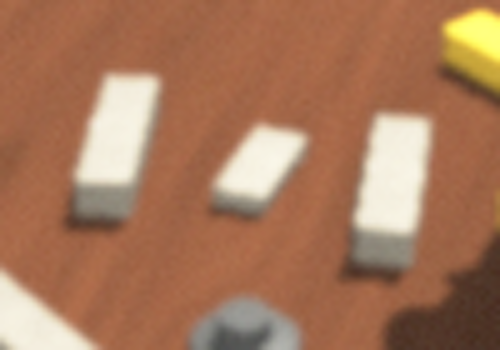

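```bash
cat > rack.py <<'E'
from h import *
T=snap("top");S=snap("side")
t=lambda p:np.array(p)/6+[190,125]-.42
s=lambda p:np.array(p)/4.5+[190,180]-.39
c,sn=np.cos(np.pi/6),np.sin(np.pi/6)
def loc(u,v,n): return [u*c-n*sn,v,u*sn+n*c]  # uphill, y, normal, from pocket_1
P=[((500,200),(322,105),(75,20,30)),((583,205),(362,80),(75,-20,30)),((480,488),(503,265),(-75,20,30)),((562,493),(548,235),(-75,-20,30)),
((362,183),(258,178),(75,90,30)),((445,190),(300,135),(75,50,30)),((345,468),(445,340),(-75,90,30)),((430,475),(487,297),(-75,50,30))]
W=[];L=[]
for a,b,l in P:
    X,e=tri(T,t(a),S,s(b));W.append(X);L.append(np.array(loc(*l))/1000);print(l,np.round(X,4),"gap",round(e,4))
W=np.array(W);L=np.array(L)
a=W[:,:2]-W[:,:2].mean(0);b=L[:,:2]-L[:,:2].mean(0)
yaw=np.arctan2((b[:,0]*a[:,1]-b[:,1]*a[:,0]).sum(),(a*b).sum())
R=np.array([[np.cos(yaw),-np.sin(yaw),0],[np.sin(yaw),np.cos(yaw),0],[0,0,1]])
p1=W.mean(0)-R@L.mean(0)
print("yaw",np.degrees(yaw),"p1",p1,"res\n",np.round((W-(L@R.T+p1))*1000,1))
for i in range(4):print("pocket",i+1,np.round(p1+R@[0,.07*i,0],4))
print("checks: stop-bar left end/right end, jaw4 topleft, bar left tip")
for a,b in(((48,435),(300,545)),((605,497),(560,235)),((92,150),(118,305))):print(np.round((R.T@(tri(T,t(a),S,s(b))[0]-p1)),4))
for l in((65,195,36),(65,225,36),(65,155,36),(65,125,36)):
  X=R@(np.array(loc(*l))/1000)+p1;print(l,"top crop",np.round((proj(T,X)-[190,125]+.42)*6),"side crop",np.round((proj(S,X)-[190,180]+.39)*4.5))
E
python3 rack.py
```

```text
(75, 20, 30) [0.6167 0.054  0.1364] gap 0.0074
(75, -20, 30) [0.6122 0.0127 0.1301] gap 0.0018
(-75, 20, 30) [0.4919 0.0738 0.0535] gap 0.0093
(-75, -20, 30) [0.4836 0.0309 0.0475] gap 0.0019
(75, 90, 30) [0.6286 0.1228 0.1282] gap 0.0028
(75, 50, 30) [0.6217 0.0809 0.1321] gap 0.0021
(-75, 90, 30) [0.5038 0.1437 0.0502] gap 0.0058
(-75, 50, 30) [0.4968 0.0994 0.0488] gap 0.0015
yaw -8.952887103897387 p1 [0.56627873 0.04037301 0.06486175] res
 [[-2.1  1.6  8. ]
 [-0.3 -0.1  1.8]
 [ 1.5  1.3  0.1]
 [-0.6 -2.1 -5.9]
 [-1.1  1.3 -0.2]
 [-1.7 -1.1  3.7]
 [ 2.5  2.  -3.1]
 [ 1.7 -2.8 -4.5]]
pocket 1 [0.5663 0.0404 0.0649]
pocket 2 [0.5772 0.1095 0.0649]
pocket 3 [0.5881 0.1787 0.0649]
pocket 4 [0.599  0.2478 0.0649]
checks: stop-bar left end/right end, jaw4 topleft, bar left tip
[-0.0807  0.2505 -0.0251]
[-0.0764 -0.0432 -0.0343]
[0.0436 0.2231 0.0725]
(65, 195, 36) top crop [151. 175.] side crop [161. 288.]
(65, 225, 36) top crop [ 92. 168.] side crop [124. 322.]
(65, 155, 36) top crop [231. 185.] side crop [207. 246.]
(65, 125, 36) top crop [290. 192.] side crop [239. 215.]
```

The side crop shows spare A's top face at (105,75)–(75,180), spare B's at (377,115)–(353,230), and the short stub at (260,165). The yellow bar at top right is not meant. So A and B are the spares.

```bash
cat > plan.py <<'E'
from station import r
import numpy as np
from scipy.spatial.transform import Rotation as Ro
def rot(xdeg,tilt=0):  # tool x heading; tilt (deg) leans tool z about tool y
    a=np.radians(xdeg);x=np.array([np.cos(a),np.sin(a),0]);z=np.array([0,0,-1.]);
    return Ro.from_matrix(np.stack([x,np.cross(z,x),z],1))*Ro.from_euler('y',tilt,degrees=True)
def plan(pos,R):
    s=r.state();q=s["tcp_rot"];C=Ro.from_quat([q[1],q[2],q[3],q[0]])
    print("t",round(s["time"],2),"at",np.round(s["eef_pos"],4),"F",np.round(s["force"],1),"w",round(s["gripper_width"],4),"q",np.round(s["joint_pos"],2))
    print("turn (units)",np.round(np.degrees((C.inv()*R).as_rotvec())/45,3))
    d=np.array(pos)-s["eef_pos"];print("slide units: new axes",np.round(R.inv().apply(d)/.04,3),"current axes",np.round(C.inv().apply(d)/.04,3))
E
python3 - <<'E'
from h import *
from scipy.optimize import least_squares
T=snap("top");S=snap("side")
t=lambda p:np.array(p)/5+[340,140]-.4
s=lambda p:np.array(p)/5+[280,150]-.4
Q={"A":([(92,108),(313,57),(328,103),(103,163)],[(75,180),(105,75),(160,77),(130,183)]),
"B":([(110,415),(346,374),(356,433),(119,475)],[(353,230),(377,115),(432,120),(413,233)])}
for k,(a,b) in Q.items():
    X=[tri(T,t(p),S,s(q)) for p,q in zip(a,b)];V=np.array([x[0] for x in X])
    print(k,np.round(V,3).tolist(),"gaps",np.round([x[1] for x in X],3))
    print(" centre",np.round(V.mean(0),4),"top@.03",np.round(np.mean([onz(T,t(p),.03) for p in a],0),4),"side@.03",np.round(np.mean([onz(S,s(p),.03) for p in b],0),4))
    H=np.array([onz(T,t(p),.03) for p in a]);d=H[0]+H[3]-H[1]-H[2];print(" axis deg",np.degrees(np.arctan2(d[1],d[0])),"len",np.linalg.norm(d)/2,"wid",np.linalg.norm(H[0]+H[1]-H[2]-H[3])/2)
from plan import *
plan([.42,-.287,.2],rot(98.3))
# rack refine: reprojection LSQ on labelled corners
t=lambda p:np.array(p)/6+[190,125]-.42
s=lambda p:np.array(p)/4.5+[190,180]-.39
P=[((500,200),(322,105),(75,20,30)),((583,205),(362,80),(75,-20,30)),((480,488),(503,265),(-75,20,30)),((562,493),(548,235),(-75,-20,30)),
((362,183),(258,178),(75,90,30)),((445,190),(300,135),(75,50,30)),((345,468),(445,340),(-75,90,30)),((430,475),(487,297),(-75,50,30))]
c,sn=np.cos(np.pi/6),.5
def world(l,v):
    u,y,n=np.array(l)/1000;a=v[3];p=np.array([u*c-n*sn,y,u*sn+n*c]);return np.array([np.cos(a)*p[0]-np.sin(a)*p[1],np.sin(a)*p[0]+np.cos(a)*p[1],p[2]])+v[:3]
f=lambda v:np.concatenate([np.r_[proj(T,world(l,v))-t(a),proj(S,world(l,v))-s(b)] for a,b,l in P])
o=least_squares(f,[.566,.04,.065,-.156],loss="soft_l1");print("rack",np.round(o.x[:3],4),np.degrees(o.x[3]),"px res",np.round(o.fun.reshape(-1,4),1).tolist())
E
```

```text
A [[0.634, -0.213, 0.029], [0.666, -0.36, 0.028], [0.628, -0.367, 0.031], [0.595, -0.217, 0.031]] gaps [0.001 0.004 0.006 0.001]
 centre [ 0.6308 -0.2891  0.0297] top@.03 [ 0.6308 -0.289   0.03  ] side@.03 [ 0.6303 -0.2885  0.03  ]
 axis deg 102.73808411988435 len 0.15173449744127962 wid 0.03545945033033903
B [[0.431, -0.212, 0.026], [0.452, -0.362, 0.028], [0.412, -0.365, 0.029], [0.391, -0.215, 0.03]] gaps [0.    0.001 0.002 0.002]
 centre [ 0.4215 -0.2884  0.0284] top@.03 [ 0.4216 -0.288   0.03  ] side@.03 [ 0.4205 -0.2859  0.03  ]
 axis deg 98.14523247670344 len 0.15124874597879642 wid 0.037955066122292214
t 0.4 at [ 0.2444 -0.5751  0.2204] F [-0.2 -0.  -0.6] w 0.0852 q [ 1.2   0.69 -0.19  1.57  0.16  0.9  -0.22]
turn (units) [-0.    -0.    -1.673]
slide units: new axes [6.495 5.384 0.509] current axes [ 6.858 -4.913  0.51 ]
rack [0.566  0.0405 0.0648] -9.29247628959841 px res [[0.5, -0.8, 1.3, 2.3], [-0.0, -0.0, 0.4, 0.6], [-0.1, -1.0, 2.2, 0.4], [-1.0, -0.2, -0.8, -1.1], [0.3, -0.9, 0.3, -0.3], [-0.3, -0.4, -0.2, 1.3], [0.1, -0.5, 1.9, -0.8], [-1.3, -0.0, 0.3, -0.2]]
```

```bash
S='{"claw":[1,1,1,1,1],"slide":[[0.57,-0.41,0],[0.57,-0.41,0],[0.57,-0.41,0],[0.57,-0.41,0],[0.57,-0.41,0]],"delta_rot":[[0,0,0],[0,0,0],[0,0,0],[0,0,0],[0,0,0]]}' >/dev/null
python3 -m jog '{"claw":[1,1,1,1,1],"slide":[[0.57,-0.41,0],[0.57,-0.41,0],[0.57,-0.41,0],[0.57,-0.41,0],[0.57,-0.41,0]],"delta_rot":[[0,0,0],[0,0,0],[0,0,0],[0,0,0],[0,0,0]]}'
python3 -m jog '{"claw":[1,1,1,1,1],"slide":[[0.57,-0.41,0],[0.57,-0.41,0],[0.57,-0.41,0],[0.57,-0.41,0],[0.57,-0.41,0]],"delta_rot":[[0,0,0],[0,0,0],[0,0,0],[0,0,0],[0,0,0]]}' >/dev/null
python3 -m jog '{"claw":[1,1,1,1,1],"slide":[[0.57,-0.41,0],[0.57,-0.41,0],[0,0,0],[0,0,0],[0,0,0]],"delta_rot":[[0,0,0],[0,0,0],[0,0,-0.15],[0,0,-0.15],[0,0,-0.15]]}' >/dev/null
python3 -m jog '{"claw":[1,1,1,1,1],"slide":[[0,0,0],[0,0,0],[0,0,0],[0,0,0],[0,0,0]],"delta_rot":[[0,0,-0.15],[0,0,-0.15],[0,0,-0.15],[0,0,-0.15],[0,0,-0.15]]}' >/dev/null
python3 -m jog '{"claw":[1,1,1,1,1],"slide":[[0,0,0],[0,0,0],[0,0,0],[0,0,0],[0,0,0]],"delta_rot":[[0,0,-0.15],[0,0,-0.15],[0,0,-0.15],[0,0,0],[0,0,0]]}'
python3 -c "
from plan import *
plan([.4215,-.288,.1],rot(98.2))"
```

```text
time: 0.82
eef_pos: [0.3179, -0.454, 0.2206]
tcp_rot: [0.0, 0.98, 0.199, 0.0]
force: [0.2, 0.5, -0.0]
gripper_width: 0.0856
finger_force: 0.0
time: 2.48
eef_pos: [0.4192, -0.2873, 0.2205]
tcp_rot: [0.0, 0.662, 0.749, 0.0]
force: [0.4, 0.5, -0.5]
gripper_width: 0.0852
finger_force: 0.0
t 2.48 at [ 0.4192 -0.2873  0.2205] F [ 0.4  0.5 -0.5] w 0.0852 q [ 0.86  0.58 -0.55  1.9   0.42  0.78  0.2 ]
turn (units) [ 0.    -0.    -0.025]
slide units: new axes [-0.026  0.053  3.013] current axes [-0.025  0.053  3.013]
```

```bash

python3 -m jog '{"claw":[1,1,1,1,1],"slide":[[-0.03,0.05,0.7],[0,0,0.7],[0,0,0.7],[0,0,0.7],[0,0,0.7]],"delta_rot":[[0,0,-0.025],[0,0,0],[0,0,0],[0,0,0],[0,0,0]]}' >/dev/null
python3 -m jog '{"claw":[1,1,1,1,1],"slide":[[0,0,0.6],[0,0,0.4],[0,0,0.3],[0,0,0.11],[0,0,0]],"delta_rot":[[0,0,0],[0,0,0],[0,0,0],[0,0,0],[0,0,0]]}'
python3 -m jog '{"claw":[-1,-1,-1,-1,-1],"slide":[[0,0,0],[0,0,0],[0,0,0],[0,0,0],[0,0,0]],"delta_rot":[[0,0,0],[0,0,0],[0,0,0],[0,0,0],[0,0,0]]}' 70
python3 -m jog '{"claw":[-1,-1,-1,-1,-1],"slide":[[0,0,0],[0,0,0],[0,0,0],[0,0,0],[0,0,0]],"delta_rot":[[0,0,0],[0,0,0],[0,0,0],[0,0,0],[0,0,0]]}' 70
```

```text
time: 3.32
eef_pos: [0.4212, -0.2878, 0.0234]
tcp_rot: [-0.001, 0.654, 0.757, -0.0]
force: [-0.6, -0.1, 0.9]
gripper_width: 0.0855
finger_force: 0.0
time: 3.73
eef_pos: [0.4217, -0.2883, 0.0247]
tcp_rot: [0.001, 0.654, 0.757, 0.0]
force: [0.0, -0.5, 0.5]
gripper_width: 0.0254
finger_force: 0.0
time: 4.15
eef_pos: [0.4214, -0.288, 0.0241]
tcp_rot: [0.0, 0.653, 0.757, 0.0]
force: [0.2, -0.0, -0.1]
gripper_width: -0.0002
finger_force: 0.0
```

```bash
python3 - <<'E'
from h import *
s=snap("top");t=snap("side")
X=r.state()["eef_pos"];print(proj(s,X),proj(t,X))
a=cv2.resize(s["img"][130:260,330:460],(520,520),interpolation=3);b=cv2.resize(t["img"][120:235,270:400][:,:],(260,230),interpolation=3)
c=np.zeros((520,800,3),np.uint8);c[:,:520]=a;c[:230,520:780]=b;cv2.imwrite("pics/g1.png",c)
E
```

```text
[385.86294682 224.81348502] [358.28169757 185.03168658]
```

View pics/g1.png

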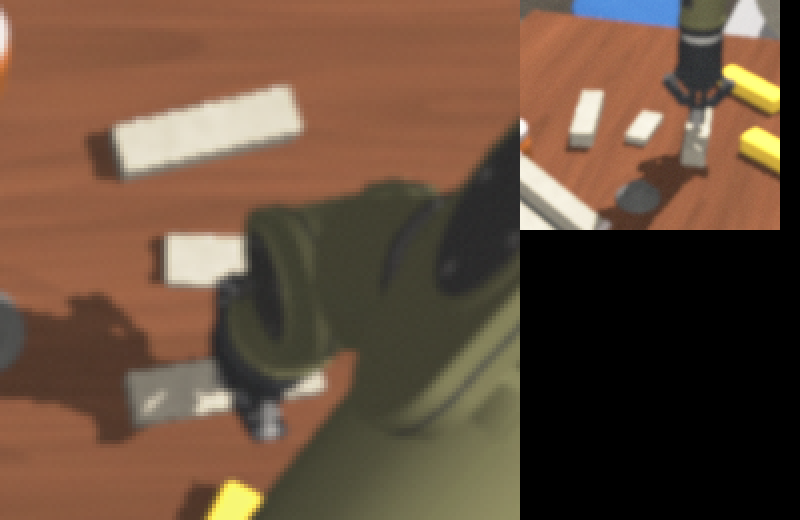

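The jaws shut on air: the side inset shows the fingertips at about (695,108), above the stone's top face. So they stand higher than I assumed, and I'll measure how high from the side view's pixel columns.

```bash
python3 - <<'E'
from h import *
t=snap("side")
for z in(0,.01,.024,.03,.04,.05,.06,.08):print(z,np.round(proj(t,[.4214,-.288,z]),1))
g=cv2.cvtColor(t["img"],cv2.COLOR_BGR2HSV)
for row in range(160,206,2):print(row,g[row,346:372:2,2],g[row,346:372:2,1])
print(r.state())
E
```

```text
0 [358.  190.7]
0.01 [358.1 188.4]
0.024 [358.3 185.1]
0.03 [358.3 183.6]
0.04 [358.4 181.2]
0.05 [358.5 178.8]
0.06 [358.6 176.4]
0.08 [358.9 171.4]
160 [ 90 103  83  56  56  58  54  55  54  53  50  73 102] [ 6 54 80  9 18 22 14 32 19 10  0 66 80]
162 [ 76  99 119  70  53  55  53  54  55  51  54  93 113] [  7  54 114  69  10  14  14   9  14  15  19 110  93]
164 [ 59  72 109 116  69  49  56  55  58  69 102  86  72] [  9  14  89 110  41  16  18  14  13  33 120 104  25]
166 [ 71  58  72 111  91  55  94  86  64 117 126  78  54] [ 54  13  32  90  70   9 100  89  32 116 121  65  14]
168 [124  62  58  69  65  53  96  90  72 114  89  54  53] [115  41   9  11  20  14 112  93  50  94  63   5  14]
170 [157 108  56  55  54  53  93  74  56  71  66  62  99] [143 104   9  23   9  10  82  69   5  11  12  16 103]
172 [171 154 108  95  64  57  68  58  62  71  68 101 144] [140 136 111  81  32   9  49  18   8  14  19  96 140]
174 [173 167 160 153 113  79  86  78 121 195 159 151 162] [143 144 145 135 104   6   6   3  30  42  79 137 143]
176 [174 171 168 163 127 110 129 118 169 234 182 169 162] [144 143 
[... 1626 characters left out ...]
 'joint_pos': array([ 0.66368658,  0.88752503, -0.25531142,  2.03708849,  0.71292417,
        0.30419096, -0.04279047]), 'qd': array([-0.00014139,  0.00140543, -0.00028553, -0.00039914, -0.00030359,
        0.00035619, -0.00078177]), 'tau': array([ 5.03523930e-03, -5.07879353e+01, -2.08123572e+00, -4.64699820e+00,
        3.66380584e-03,  1.20740791e-03, -1.10936971e-04]), 'eef_pos': array([ 0.42142613, -0.2880469 ,  0.02406725]), 'tcp_rot': array([ 8.37112703e-06,  6.53425214e-01,  7.56991076e-01, -2.35446676e-05]), 'force': array([-0.74972735,  0.56961042,  0.60656364]), 'moment': array([ 0.01262899,  0.02746518, -0.00979256]), 'finger_force': 0.0, 'gripper_width': -3.6169469391800106e-05}
```

```bash

python3 -m jog '{"claw":[-1,-1],"slide":[[0,0,0.05],[0,0,0.05]],"delta_rot":[[0,0,0],[0,0,0]]}' | grep -E 'eef|force:'
python3 -m jog '{"claw":[-1,-1],"slide":[[0,0,0.03],[0,0,0]],"delta_rot":[[0,0,0],[0,0,0]]}' | grep -E 'eef|force:'
```

```text
eef_pos: [0.4215, -0.2881, 0.02]
force: [-0.0, -0.1, -1.3]
finger_force: 0.0
eef_pos: [0.4214, -0.288, 0.0193]
force: [-1.1, 0.0, 7.0]
finger_force: 3.4
```

```bash

python3 -m jog '{"claw":[-1,1,1,1,1],"slide":[[0,0,-0.5],[0,0,0],[0,0,0],[0,0,0],[0,0,0]],"delta_rot":[[0,0,0],[0,0,0],[0,0,0],[0,0,0],[0,0,0]]}' >/dev/null
python3 -m jog '{"claw":[1,1,1,1,1],"slide":[[0,0,0],[0,0,0],[0,0,0],[0,0,0],[0,0,0]],"delta_rot":[[0,0,0],[0,0,0],[0,0,0],[0,0,0],[0,0,0]]}' 
python3 -m jog '{"claw":[1,1,1,1,1],"slide":[[0,0,0.3],[0,0,0.3],[0,0,0.3],[0,0,0.2],[0,0,0]],"delta_rot":[[0,0,0],[0,0,0],[0,0,0],[0,0,0],[0,0,0]]}'
python3 -m jog '{"claw":[-1,-1,-1,-1,-1],"slide":[[0,0,0],[0,0,0],[0,0,0],[0,0,0],[0,0,0]],"delta_rot":[[0,0,0],[0,0,0],[0,0,0],[0,0,0],[0,0,0]]}' 70
```

```text
time: 5.47
eef_pos: [0.4214, -0.288, 0.0388]
tcp_rot: [-0.0, 0.653, 0.757, -0.0]
force: [-0.4, -0.2, 0.8]
gripper_width: 0.0857
finger_force: 0.0
time: 5.88
eef_pos: [0.4208, -0.2875, -0.0064]
tcp_rot: [-0.001, 0.653, 0.757, -0.0]
force: [-0.5, -0.5, -0.8]
gripper_width: 0.0861
finger_force: 0.0
time: 6.3
eef_pos: [0.4213, -0.2883, -0.0042]
tcp_rot: [0.0, 0.654, 0.757, -0.0]
force: [-1.0, -0.2, 4.1]
gripper_width: 0.0385
finger_force: 72.5
```

```bash

python3 -m jog '{"claw":[-1,-1,-1,-1,-1],"slide":[[0,0,-0.2],[0,0,-0.5],[0,0,-0.8],[0,0,-0.8],[0,0,-0.8]],"delta_rot":[[0,0,0],[0,0,0],[0,0,0],[0,0,0],[0,0,0]]}' 
python3 -m jog '{"claw":[-1,-1,-1,-1,-1],"slide":[[0,0,-0.8],[0,0,-0.8],[0,0,-0.8],[0,0,-0.3],[0,0,0]],"delta_rot":[[0,0,0],[0,0,0],[0,0,0],[0,0,-0.07],[0,0,-0.14]]}' >/dev/null
python3 -m jog '{"claw":[-1,-1,-1,-1,-1],"slide":[[0,0,0],[0,0,0],[0,0,0],[0,0,0],[0,0,0]],"delta_rot":[[0,0,-0.14],[0,0,-0.14],[0,0,-0.14],[0,0,-0.14],[0,0,-0.14]]}' >/dev/null
python3 -m jog '{"claw":[-1,-1,-1,-1,-1],"slide":[[0,0,0],[0,0,0],[0,0,0],[0,0,0],[0,0,0]],"delta_rot":[[0,0,-0.14],[0,0,-0.14],[0,0,-0.14],[0,0,-0.14],[0,0,-0.14]]}'
cat >> plan.py <<'E'
yaw=-9.1;Ry=Ro.from_euler('z',yaw,degrees=True);P1=np.array([.566,.0405,.0648])
def pk(i,u,v,n): # world point in pocket i deck axes (m)
    c,s=np.cos(np.pi/6),.5
    return P1+Ry.apply([u*c-n*s,.07*(i-1)+v,u*s+n*c])
RT=rot(yaw+180,-30)
E
python3 -c "
from plan import *
print(RT.as_matrix()[:,2],pk(4,0,0,.07))
plan([.555,.24,.215],rot(170.9));plan(pk(4,0,0,.07),RT)"
```

```text
time: 6.72
eef_pos: [0.4204, -0.2877, 0.1204]
tcp_rot: [-0.001, 0.653, 0.757, -0.0]
force: [1.3, -0.6, -4.7]
gripper_width: 0.0387
finger_force: 71.5
time: 7.97
eef_pos: [0.42, -0.2882, 0.2269]
tcp_rot: [-0.001, 0.077, 0.997, -0.0]
force: [0.2, 0.4, -4.7]
gripper_width: 0.0386
finger_force: 71.7
[ 0.4937069  -0.07907903 -0.8660254 ] [0.56465371 0.25339243 0.12542178]
t 7.97 at [ 0.42   -0.2882  0.2269] F [ 0.2  0.4 -4.7] w 0.0386 q [ 1.07  0.67 -0.94  1.88  0.67  0.95  1.23]
turn (units) [-0.001 -0.002  0.006]
slide units: new axes [-1.243 13.571  0.298] current axes [-1.303 13.566  0.285]
t 7.97 at [ 0.42   -0.2882  0.2269] F [ 0.2  0.4 -4.7] w 0.0386 q [ 1.07  0.67 -0.94  1.88  0.67  0.95  1.23]
turn (units) [ 0.001 -0.669  0.006]
slide units: new axes [ 0.031 13.94   2.911] current axes [-1.495 13.936  2.524]
```

```bash

python3 -m jog '{"claw":[-1,-1,-1,-1,-1],"slide":[[-0.07,0.4,0],[-0.07,0.7,0],[-0.07,0.7,0],[-0.07,0.7,0],[-0.07,0.7,0]],"delta_rot":[[0,0,0],[0,0,0],[0,0,0],[0,0,0],[0,0,0]]}' >/dev/null
python3 -m jog '{"claw":[-1,-1,-1,-1,-1],"slide":[[-0.07,0.7,0],[-0.07,0.7,0],[-0.07,0.7,0],[-0.07,0.7,0],[-0.07,0.7,0]],"delta_rot":[[0,0,0],[0,0,0],[0,0,0],[0,0,0],[0,0,0]]}' >/dev/null
python3 -m jog '{"claw":[-1,-1,-1,-1,-1],"slide":[[-0.07,0.7,0],[-0.07,0.7,0],[-0.07,0.7,0],[-0.07,0.7,0],[-0.07,0.7,0]],"delta_rot":[[0,0,0],[0,0,0],[0,0,0],[0,0,0],[0,0,0]]}' >/dev/null
python3 -m jog '{"claw":[-1,-1,-1,-1,-1],"slide":[[-0.07,0.7,0],[-0.07,0.7,0],[-0.07,0.7,0],[-0.07,0.7,0],[0,0.4,0]],"delta_rot":[[0,0,0],[0,0,0],[0,0,0],[0,0,0],[0,0,0]]}' >/dev/null
python3 -m jog '{"claw":[-1,-1,-1,-1,-1],"slide":[[0,0,0],[0,0,0],[0,0,0],[0,0,0],[0,0,0]],"delta_rot":[[0,-0.134,0],[0,-0.134,0],[0,-0.134,0],[0,-0.134,0],[0,-0.133,0]]}' >/dev/null
python3 -m jog '{"claw":[-1,-1],"slide":[[0,0,0],[0,0,0]],"delta_rot":[[0,0,0],[0,0,0]]}' >/dev/null
python3 -c "
from plan import *
plan(pk(4,0,0,.06),RT)"
```

```text
t 10.22 at [0.5586 0.2315 0.226 ] F [ 1.  -0.1 -3.4] w 0.0387 q [-0.34  0.59 -0.52  2.03  1.27  0.69 -0.39]
turn (units) [-0.009 -0.053  0.003]
slide units: new axes [1.204 0.563 2.459] current axes [1.099 0.584 2.503]
```

```bash

python3 -m jog '{"claw":[-1,-1,-1,-1,-1],"slide":[[0,0,0],[0.4,0.19,0.6],[0.4,0.19,0.8],[0.4,0.18,0.8],[0,0,0.26]],"delta_rot":[[-0.009,-0.053,0],[0,0,0],[0,0,0],[0,0,0],[0,0,0]]}' >/dev/null
python3 -m jog '{"claw":[-1,-1,-1],"slide":[[0,0,0],[0,0,0],[0,0,0]],"delta_rot":[[0,0,0],[0,0,0],[0,0,0]]}' >/dev/null
python3 - <<'E'
from plan import *
from h import *
plan(pk(4,0,0,.06),RT)
S=snap("side");T=snap("top")
a=cv2.resize(S["img"][140:320,180:340],None,fx=3,fy=3,interpolation=3);b=cv2.resize(T["img"][110:230,185:305],None,fx=2.6,fy=2.6,interpolation=3)
c=np.zeros((540,800,3),np.uint8);c[:,:480]=a;c[:b.shape[0],485:485+b.shape[1]]=b;cv2.imwrite("pics/h1.png",c)
for l in((75,20,30),(75,-20,30),(-75,-20,30),(-75,20,30),(-75,20,0),(75,20,0)):
    u,v,n=np.array(l)/1000;X=pk(4,u,v,n+.06+.004);print(l,"side crop",np.round((proj(S,X)-[180,140]+.33)*3),"top crop",np.round((proj(T,X)-[185,110]+.3)*2.6+[485,0]))
E
```

```text
t 10.88 at [0.5732 0.2518 0.1192] F [ 0.5  0.5 -3.4] w 0.0386 q [-0.43  0.81 -0.44  2.08  1.7   0.71 -0.88]
turn (units) [ 0.001  0.007 -0.006]
slide units: new axes [0.11  0.005 0.007] current axes [0.11  0.004 0.007]
(75, 20, 30) side crop [116. 293.] top crop [515. 110.]
(75, -20, 30) side crop [149. 263.] top crop [551. 114.]
(-75, -20, 30) side crop [296. 384.] top crop [547. 245.]
(-75, 20, 30) side crop [267. 418.] top crop [512. 241.]
(-75, 20, 0) side crop [254. 435.] top crop [522. 234.]
(75, 20, 0) side crop [107. 312.] top crop [525. 106.]
```

View pics/h1.png

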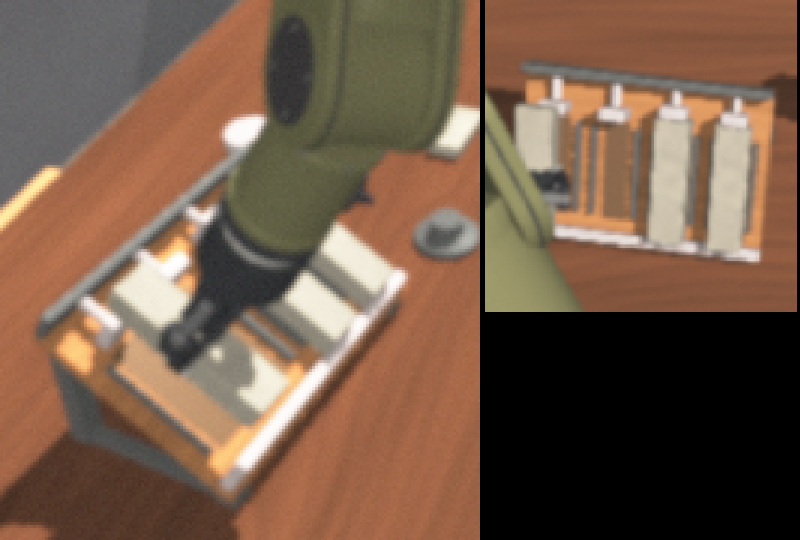

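The hover view shows the held stone over pocket 4. Its top corners are at side crop (113,290), (148,258) and (290,385), within a pixel of the prediction once the 4 mm uphill offset is counted, so the tool offset model holds under tilt. I'll check the guides' lateral position, then go in.

```bash
python3 - <<'E'
from plan import *
from h import *
T=snap("top");I=cv2.imread("pics/top0.png")
for i in(3,4):
  for v in(-.0255,.0255):
    p=[proj(T,pk(i,u,v,.008)) for u in(-.045,0,.045)]
    off=[]
    for q in p:  # darkest low-saturation column near prediction
        row=cv2.cvtColor(I,cv2.COLOR_BGR2HSV)[int(round(q[1])),:,1].astype(float)
        x=np.arange(int(q[0])-3,int(q[0])+5);w=np.clip(130-row[x],0,None);off.append((w*x).sum()/max(w.sum(),1)-q[0])
    print(i,v,np.round(p,1).tolist(),"offset px",np.round(off,2))
plan(pk(4,-.016,0,.018-.004),RT)
E
```

```text
3 -0.0255 [[241.7, 190.2], [242.5, 176.2], [243.3, 161.9]] offset px [-0.12 -0.21 -0.21]
3 0.0255 [[225.7, 188.2], [226.3, 174.2], [226.9, 160.0]] offset px [-0.37 -0.37 -0.35]
4 -0.0255 [[219.7, 187.5], [220.3, 173.5], [220.9, 159.2]] offset px [-0.6  -0.61 -0.59]
4 0.0255 [[203.8, 185.5], [204.1, 171.5], [204.5, 157.2]] offset px [-0.43 -0.45 -0.51]
t 11.03 at [0.5725 0.2525 0.1193] F [ 0.5 -0.5 -4.5] w 0.0384 q [-0.43  0.8  -0.44  2.08  1.71  0.71 -0.88]
turn (units) [ 0.003  0.007 -0.004]
slide units: new axes [ 0.495 -0.01   1.169] current axes [ 0.501 -0.014  1.167]
```

```bash
python3 - <<'E'
from plan import *
from h import *
T=snap("top");H=cv2.cvtColor(T["img"],cv2.COLOR_BGR2HSV)
s=r.state()["eef_pos"];d=RT.inv().apply(s-pk(4,0,0,0));print("tcp u,v,n",-d[0],-d[1],-d[2])
def edge(X,sgn):
    q=proj(T,X);y=int(round(q[1]));x=np.arange(int(q[0])-4,int(q[0])+6);v=H[y,x,1].astype(float);g=np.abs(np.diff(v));k=g>0.3*g.max();return (g*k*(x[:-1]+.5)).sum()/(g*k).sum()-q[0]
for i,u0,n,us in((4,-d[0],-d[2]+.004+.03,(.03,.04,.05,.06)),(2,0,.03,(-.03,0,.03,.05)),(1,0,.03,(-.03,0,.03,.05))):
    print(i,"left edge off",[round(edge(pk(i,u0+u,.02 ,n),1),2) for u in us])
    print(i,"right top edge off",[round(edge(pk(i,u0+u,-.02 ,n),1),2) for u in us])
q=np.round(proj(T,pk(4,-d[0]+.05,0,-d[2]+.034))).astype(int);print(q,H[q[1],q[0]-14:q[0]+15,1],H[q[1],q[0]-14:q[0]+15,2])
E
```

```text
tcp u,v,n 0.0034374278860059377 -0.00039739431236291935 0.06061406258213792
4 left edge off [np.float64(-0.28), np.float64(-0.5), np.float64(-1.63), np.float64(-0.91)]
4 right top edge off [np.float64(3.09), np.float64(2.9), np.float64(3.14), np.float64(3.36)]
2 left edge off [np.float64(-1.2), np.float64(-2.26), np.float64(-1.7), np.float64(-2.15)]
2 right top edge off [np.float64(4.09), np.float64(3.82), np.float64(4.12), np.float64(3.65)]
1 left edge off [np.float64(-2.02), np.float64(-1.49), np.float64(-1.39), np.float64(-1.68)]
1 right top edge off [np.float64(3.32), np.float64(3.46), np.float64(3.6), np.float64(3.18)]
[203 160] [ 82  83  83  83  93 112  90  54  41  39  39  39  39  39  40  38  37  39
  39  40  40  38  37  45  70 101 111 112 121] [155 154 151 135 107  84  88 132 180 201 204 203 204 204 206 206 205 207
 207 206 197 174 158 152 145 139 138 139 147]
```

```bash
python3 - <<'E'
from plan import *
from h import *
T=snap("top");V=cv2.GaussianBlur(T["img"],(0,0),.5).max(2).astype(float)
d=RT.inv().apply(r.state()["eef_pos"]-pk(4,0,0,0))
def cross(y,xs,lv):
    v=V[y,xs];
    for a,b,x,x2 in zip(v[:-1],v[1:],xs[:-1],xs[1:]):
        if (a-lv)*(b-lv)<=0 and a!=b:return x+(lv-a)/(b-a)*(x2-x)
    return np.nan
for i,u0,n,us in((4,-d[0],.0346-d[2]-.0006,(.03,.04,.05,.06)),(2,0,.03,(-.03,0,.03,.05)),(1,0,.03,(-.03,0,.03,.05))):
    o=[]
    for u in us:
        L,C,R=[proj(T,pk(i,u0+u,v,n)) for v in(.02,0,-.02)];y=int(round(C[1]));c=int(round(C[0]));t=V[y,c-2:c+3].mean()
        k=(y-C[1])*(-.035) if 0 else 0
        l=cross(y,np.arange(c,c-12,-1),(t+90)/2);rr=cross(y,np.arange(c,c+12),(t+148)/2)
        o.append((round(l-L[0],2),round(rr-R[0],2)))
    print(i,o)
E
```

```text
4 [(np.float64(nan), np.float64(0.39)), (np.float64(0.07), np.float64(0.19)), (np.float64(0.27), np.float64(0.01)), (np.float64(0.25), np.float64(-0.07))]
2 [(np.float64(-0.05), np.float64(-0.55)), (np.float64(-0.48), np.float64(0.14)), (np.float64(-0.11), np.float64(0.26)), (np.float64(-0.5), np.float64(-0.2))]
1 [(np.float64(-0.24), np.float64(-0.05)), (np.float64(-0.22), np.float64(0.39)), (np.float64(0.0), np.float64(0.32)), (np.float64(-0.39), np.float64(-0.26))]
```

```bash

python3 -m jog '{"claw":[-1,-1,-1,-1,-1],"slide":[[0.25,-0.05,0],[0.24,0,0],[0,0,0.4],[0,0,0.4],[0,0,0.36]],"delta_rot":[[0,0.006,0],[0,0,0],[0,0,0],[0,0,0],[0,0,0]]}' >/dev/null
python3 -m jog '{"claw":[-1,-1],"slide":[[0,0,0],[0,0,0]],"delta_rot":[[0,0,0],[0,0,0]]}'
python3 -c "
from plan import *
plan(pk(4,-.016,.0016,.014),RT)"
python3 -m jog '{"claw":[-1,-1,-1,-1,-1],"slide":[[-0.15,0,0],[-0.15,0,0],[-0.15,0,0],[-0.1,0,0],[0,0,0]],"delta_rot":[[0,0,0],[0,0,0],[0,0,0],[0,0,0],[0,0,0]]}'
python3 -c "
from plan import *
plan(pk(4,.006,.0016,-.004),RT)"
```

```text
time: 11.72
eef_pos: [0.5773, 0.2496, 0.0673]
tcp_rot: [0.257, 0.077, 0.963, -0.02]
force: [-0.8, 0.5, -4.9]
gripper_width: 0.0387
finger_force: 73.0
t 11.72 at [0.5773 0.2496 0.0673] F [-0.8  0.5 -4.9] w 0.0387 q [-0.42  0.91 -0.45  2.08  1.84  0.74 -1.  ]
turn (units) [ 0.001 -0.003 -0.002]
slide units: new axes [-0.043  0.084 -0.022] current axes [-0.043  0.084 -0.022]
time: 12.13
eef_pos: [0.5955, 0.2471, 0.0784]
tcp_rot: [0.256, 0.077, 0.963, -0.019]
force: [-6.3, 1.2, -6.1]
gripper_width: 0.0387
finger_force: 73.0
t 12.13 at [0.5955 0.2471 0.0784] F [-6.3  1.2 -6.1] w 0.0387 q [-0.4   0.89 -0.43  2.04  1.8   0.7  -0.91]
turn (units) [ 0.003 -0.005 -0.001]
slide units: new axes [-0.057  0.073  0.438] current axes [-0.059  0.073  0.438]
```

```bash

python3 -m jog '{"claw":[-1,-1,-1,-1,-1],"slide":[[-0.05,0.09,0],[0,0,0.1],[0,0,0.1],[0,0,0.08],[0,0,0]],"delta_rot":[[0,0,0],[0,0,0],[0,0,0],[0,0,0],[0,0,0]]}'
python3 -m jog '{"claw":[-1,-1,-1],"slide":[[0,0,0.05],[0,0,0.04],[0,0,0]],"delta_rot":[[0,0,0],[0,0,0],[0,0,0]]}'
python3 -c "
from plan import *
plan(pk(4,.006,.0024,-.004),RT)"
```

```text
time: 12.55
eef_pos: [0.601, 0.2496, 0.0691]
tcp_rot: [0.255, 0.076, 0.964, -0.02]
force: [-11.5, -0.0, -1.5]
gripper_width: 0.039
finger_force: 74.2
time: 12.8
eef_pos: [0.6011, 0.2496, 0.0686]
tcp_rot: [0.256, 0.076, 0.964, -0.019]
force: [-27.9, -3.1, 25.2]
gripper_width: 0.0389
finger_force: 90.3
t 12.8 at [0.6011 0.2496 0.0686] F [-27.9  -3.1  25.2] w 0.0389 q [-0.4   0.91 -0.43  2.02  1.81  0.7  -0.91]
turn (units) [ 0.003 -0.006  0.001]
slide units: new axes [-0.067  0.008  0.163] current axes [-0.068  0.008  0.163]
```

```bash

python3 -m jog '{"claw":[-1,-1],"slide":[[0,0,-0.1],[0,0,0]],"delta_rot":[[0,0,0],[0,0,0]]}'
python3 - <<'E'
from plan import *
from h import *
S=snap("side");T=snap("top")
a=cv2.resize(S["img"][225:315,190:280],(500,500),interpolation=3);b=cv2.resize(T["img"][135:220,190:240],None,fx=5.8,fy=5.8,interpolation=3)
c=np.zeros((500,800,3),np.uint8);c[:,:500]=a;h,w=b.shape[:2];c[:h,505:505+w]=b[:500];cv2.imwrite("pics/i1.png",c)
d=RT.inv().apply(r.state()["eef_pos"]-pk(4,0,0,0));u0,v0,n0=-d[0],d[1],-d[2];print(u0,v0,n0)
for l in((75,20,30),(-75,-20,30),(-75,20,30),(-75,20,0),(-75,-20,0),(75,20,0)):
    u,v,n=np.array(l)/1000;X=pk(4,u0+u,v0+v,n+n0+.004);print(l,"side",np.round((proj(S,X)-[190,225]+.4)*5.556),"top",np.round((proj(T,X)-[190,135]+.4)*5.8+[505,0]))
for l in((-75,46,12),(-75,0,12),(-75,20,0),(-45,25.5,8),(45,25.5,8),(65,15,36)):
    X=pk(4,*np.array(l)/1000);print("rack",l,"side",np.round((proj(S,X)-[190,225]+.4)*5.556),"top",np.round((proj(T,X)-[190,135]+.4)*5.8+[505,0]))
E
```

```text
time: 12.97
eef_pos: [0.6012, 0.2495, 0.07]
tcp_rot: [0.255, 0.076, 0.964, -0.019]
force: [-7.1, 0.2, -4.0]
gripper_width: 0.0387
finger_force: 73.3
0.004239866460512138 0.0020111306894948513 0.0031216647050415283
(75, 20, 30) side [117. 135.] top [581.  75.]
(-75, -20, 30) side [438. 295.] top [647. 365.]
(-75, 20, 30) side [385. 357.] top [573. 356.]
(-75, 20, 0) side [364. 386.] top [593. 341.]
(-75, -20, 0) side [417. 324.] top [665. 350.]
(75, 20, 0) side [102. 169.] top [600.  68.]
rack (-75, 46, 12) side [342. 427.] top [546. 346.]
rack (-75, 0, 12) side [404. 353.] top [629. 356.]
rack (-75, 20, 0) side [369. 396.] top [601. 346.]
rack (-45, 25.5, 8) side [315. 353.] top [587. 295.]
rack (45, 25.5, 8) side [157. 222.] top [592. 131.]
rack (65, 15, 36) side [153. 147.] top [594. 104.]
```

View pics/i1.png

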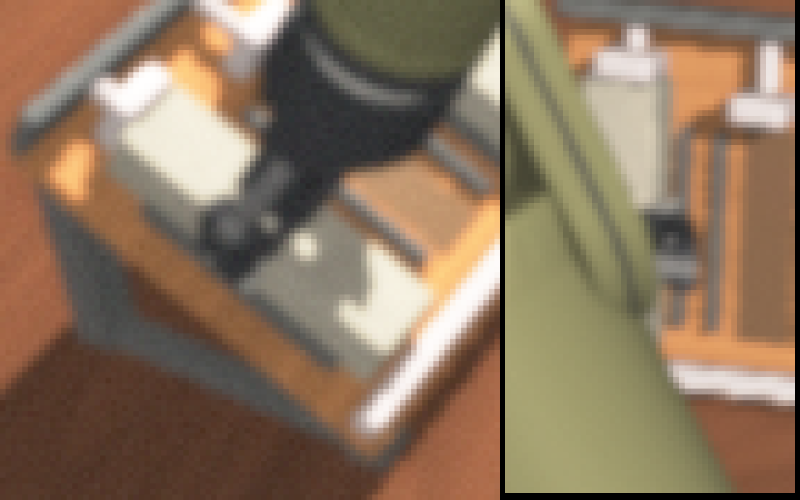

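The stone sits in line with pocket 4 and its jaw is pushed back (side crop (135,95)). The lower end is at (410,330), clear of the white stop. Contact came about 6 mm above the predicted floor, so I'll probe sideways to see whether the stone is already between the guides.

```bash

for i in 1; do
python3 -m jog '{"claw":[-1,-1],"slide":[[0,0.05,0],[0,0,0]],"delta_rot":[[0,0,0],[0,0,0]]}'|grep -E "eef|^force"
python3 -m jog '{"claw":[-1,-1],"slide":[[0,0.04,0],[0,0,0]],"delta_rot":[[0,0,0],[0,0,0]]}'|grep -E "eef|^force"
python3 -m jog '{"claw":[-1,-1,-1],"slide":[[0,-0.09,0],[0,-0.05,0],[0,0,0]],"delta_rot":[[0,0,0],[0,0,0],[0,0,0]]}'|grep -E "eef|^force"
python3 -m jog '{"claw":[-1,-1],"slide":[[0,-0.04,0],[0,0,0]],"delta_rot":[[0,0,0],[0,0,0]]}'|grep -E "eef|^force"
done
python3 -c "
from plan import *
plan(pk(4,.006,.0024,-.004),RT)"
```

```text
eef_pos: [0.6016, 0.2495, 0.0694]
force: [-10.6, -3.0, -0.6]
eef_pos: [0.6016, 0.2496, 0.0694]
force: [-12.8, -4.8, 1.9]
eef_pos: [0.6015, 0.2494, 0.0697]
force: [-7.2, 3.6, -3.2]
eef_pos: [0.6014, 0.2492, 0.0698]
force: [-6.0, 3.0, -4.7]
t 13.82 at [0.6014 0.2492 0.0698] F [-6.   3.  -4.7] w 0.0385 q [-0.4   0.91 -0.43  2.03  1.81  0.7  -0.91]
turn (units) [ 0.01  -0.007  0.003]
slide units: new axes [-0.046  0.018  0.184] current axes [-0.047  0.017  0.184]
```

```bash

python3 -m jog '{"claw":[-1,-1,-1],"slide":[[0,0,-0.08],[0,0,0],[0,0,0]],"delta_rot":[[0,0,0],[0,0,0],[0,0,0]]}'|grep -E "eef|^force"
python3 -m jog '{"claw":[-1,-1,-1],"slide":[[0,0.06,0],[0,0.06,0],[0,0,0]],"delta_rot":[[0,0,0],[0,0,0],[0,0,0]]}'|grep -E "eef|^force"
python3 -m jog '{"claw":[-1,-1,-1],"slide":[[0,-0.1,0],[0,-0.1,0],[0,0,0]],"delta_rot":[[0,0,0],[0,0,0],[0,0,0]]}'|grep -E "eef|^force"
python3 -c "
from plan import *
plan(pk(4,.006,.0024,-.004),RT)"
```

```text
eef_pos: [0.5996, 0.2479, 0.0718]
force: [-4.9, 3.5, -6.7]
eef_pos: [0.6004, 0.2493, 0.0715]
force: [-6.8, -0.5, -7.3]
eef_pos: [0.599, 0.2441, 0.0718]
force: [-5.6, 2.3, -7.1]
t 14.57 at [0.599  0.2441 0.0718] F [-5.6  2.3 -7.1] w 0.0387 q [-0.39  0.9  -0.43  2.04  1.82  0.7  -0.92]
turn (units) [ 0.005 -0.008  0.002]
slide units: new axes [-0.055  0.153  0.246] current axes [-0.057  0.152  0.247]
```

```bash

python3 -m jog '{"claw":[-1,-1,-1],"slide":[[0,-0.1,0],[0,0,0],[0,0,0]],"delta_rot":[[0,0,0],[0,0,0],[0,0,0]]}'|grep -E "eef|^force"
python3 -m jog '{"claw":[-1,-1,-1],"slide":[[0,0.1,0],[0,0.1,0],[0,0,0]],"delta_rot":[[0,0,0],[0,0,0],[0,0,0]]}'|grep -E "eef|^force"
python3 -m jog '{"claw":[-1,-1,-1],"slide":[[0,0.1,0],[0,0,0],[0,0,0]],"delta_rot":[[0,0,0],[0,0,0],[0,0,0]]}'|grep -E "eef|^force"
python3 -c "
from plan import *
plan(pk(4,.006,.0024,-.004),RT)"
```

```text
eef_pos: [0.5988, 0.2441, 0.072]
force: [-2.5, 7.6, -9.9]
eef_pos: [0.5998, 0.2459, 0.0715]
force: [-5.6, 0.7, -7.1]
eef_pos: [0.6004, 0.2489, 0.0713]
force: [-5.6, -0.5, -7.6]
t 15.32 at [0.6004 0.2489 0.0713] F [-5.6 -0.5 -7.6] w 0.0385 q [-0.41  0.91 -0.42  2.02  1.79  0.7  -0.9 ]
turn (units) [-0.002 -0.007 -0.002]
slide units: new axes [-0.048  0.029  0.228] current axes [-0.049  0.03   0.227]
```

The lateral play is 5.5 mm (TCP y 0.2441 to 0.2496), which matches the 46 mm guides against the 40 mm stone. So the stone is between the guides and the contact is the floor. I'll centre it, lower it and release.

```bash

python3 -m jog '{"claw":[-1,-1,-1,-1],"slide":[[0,-0.06,0],[0,0,0.06],[0,0,0.03],[0,0,0]],"delta_rot":[[0,0,0],[0,0,0],[0,0,0],[0,0,0]]}'|grep -E "eef|^force"
python3 -m jog '{"claw":[-0.02,0.05,0.12,0.18,0.2],"slide":[[0,0,0],[0,0,0],[0,0,0],[0,0,0],[0,0,0]],"delta_rot":[[0,0,0],[0,0,0],[0,0,0],[0,0,0],[0,0,0]]}' 
python3 -m jog '{"claw":[0.2,0.2,0.2,0.2,0.2],"slide":[[0,0,-0.2],[0,0,-0.4],[0,0,-0.7],[0,0,-0.7],[0,0,-0.7]],"delta_rot":[[0,0,0],[0,0,0],[0,0,0],[0,0,0],[0,0,0]]}'
python3 -m jog '{"claw":[0.2,0.2,0.2],"slide":[[0,0,-0.7],[0,0,-0.7],[0,0,-0.3]],"delta_rot":[[0,0,0],[0,0,0],[0,0,0]]}'>/dev/null
python3 - <<'E'
from plan import *
from h import *
plan([.5,-.1,.22],rot(102.5))
S=snap("side");T=snap("top")
a=cv2.resize(S["img"][185:315,190:330],(540,500),interpolation=3);cv2.imwrite("pics/j1.png",a);cv2.imwrite("pics/j1t.png",T["img"]);cv2.imwrite("pics/j1s.png",S["img"])
# compare stone top mask rows: saturation map around pocket 4 in side
c=lambda i,u,v,n:proj(S,pk(i,u,v,n))
H=cv2.cvtColor(S["img"],cv2.COLOR_BGR2HSV)
for i in(1,2,4):
    o=[]
    for v in(.012,0,-.012):
        us=np.linspace(-.1,-.05,26);o.append([int(H[tuple(np.round(c(i,u,v,.03)[::-1]).astype(int))][2]) for u in us])
    print(i,np.round(us[::5],3));print(np.array(o))
E
```

```text
eef_pos: [0.6013, 0.2486, 0.0693]
force: [-10.7, 1.2, -1.6]
time: 16.07
eef_pos: [0.605, 0.2475, 0.0701]
tcp_rot: [0.258, 0.078, 0.963, -0.02]
force: [-0.7, 1.3, -0.7]
gripper_width: 0.0509
finger_force: 0.0
time: 16.48
eef_pos: [0.5497, 0.2561, 0.1642]
tcp_rot: [0.257, 0.077, 0.963, -0.02]
force: [0.5, -0.6, 1.2]
gripper_width: 0.0511
finger_force: 0.0
t 16.73 at [0.5158 0.2632 0.2255] F [0.  0.2 0.5] w 0.0509 q [-0.48  0.57 -0.48  2.11  1.35  0.71 -0.62]
turn (units) [0.403 0.581 1.484]
slide units: new axes [-8.779 -2.352  0.137] current axes [-0.842 -9.031  0.596]
1 [-0.1  -0.09 -0.08 -0.07 -0.06 -0.05]
[[115  99  99 130 130 158 187 208 220 198 167 167 192 192 193 225 215 232
  220 236 222 227 227 228 228 213]
 [151 131 144 140 140 182 182 239 239 239 239 207 195 195 232 232 239 239
  241 241 241 241 241 242 242 242]
 [162 173 173 179 179 181 215 240 250 253 253 251 251 236 235 235 237 238
  237 238 239 239 239 239 239 239]]
2 [-0.1  -0.09 -0.08 -0.07 -0.06 -0.05]
[[ 89  89 118 118 133 180 180 213 213 182 182 165 176 208 213 233 226 236
  229 229 229 217 232 219 235 224]
 [111 102 119 126 152 172 211 236 243 226 226 189 189 209 225 236 241 241
  240 240 240 240 241 241 242 241]
 [102  95  95 110 124 154 230 230 252 252 251 251 237 230 234 237 237 238
  238 238 239 239 241 240 241 240]]
4 [-0.1  -0.09 -0.08 -0.07 -0.06 -0.05]
[[ 85  92  92 119 144 164 196 224 224 183 166 164 176 206 224 236 236 239
  239 239 238 236 239 236 237 237]
 [ 88  84 105 118 148 186 219 238 247 237 197 197 199 223 235 241 241 241
  241 241 241 240 242 243 242 242]
 [ 83  83 101 115 137 161 195 235 252 253 252 241 241 236 236 242 244 244
  245 244 244 245 245 243 242 243]]
```

Pocket 4's brightness profile along the stone matches the loaded pockets 1 and 2, so the stone is seated and clamped. Now for the second spare.

```bash

python3 -m jog '{"claw":[0.2,0.2,1,1,1],"slide":[[0,-0.3,0],[0,-0.6,0],[0,-0.6,0],[0,-0.6,0],[0,-0.6,0]],"delta_rot":[[0,0.133,0],[0,0.133,0],[0,0.134,0],[0,0.134,0],[0,0.134,0]]}' >/dev/null
python3 -c "
from plan import *
plan([.6308,-.289,.22],rot(102.5));plan([.6308,-.289,.22],rot(171))"
```

```text
t 17.25 at [0.5023 0.1702 0.2207] F [ 0.2 -0.5 -0.3] w 0.0841 q [ 0.    0.62 -0.73  1.91  0.67  0.81  0.3 ]
turn (units) [0.056 0.108 1.515]
slide units: new axes [-11.902   0.651   0.018] current axes [ -4.995 -10.807   0.575]
t 17.25 at [0.5023 0.1702 0.2207] F [ 0.2 -0.5 -0.3] w 0.0841 q [ 0.    0.62 -0.73  1.91  0.67  0.81  0.3 ]
turn (units) [-0.013  0.114 -0.006]
slide units: new axes [ -4.968 -10.835   0.018] current axes [ -4.995 -10.807   0.575]
```

```bash

python3 -m jog '{"claw":[1,1,1,1,1],"slide":[[0,0,0],[-0.31,-0.67,0],[-0.31,-0.68,0],[-0.31,-0.68,0],[-0.31,-0.68,0]],"delta_rot":[[-0.013,0.114,0],[0,0,0],[0,0,0],[0,0,0],[0,0,0]]}' >/dev/null
python3 -m jog '{"claw":[1,1,1,1,1],"slide":[[-0.31,-0.67,0],[-0.31,-0.68,0],[-0.31,-0.68,0],[-0.31,-0.68,0],[-0.31,-0.68,0]],"delta_rot":[[0,0,0],[0,0,0],[0,0,0],[0,0,0],[0,0,0]]}' >/dev/null
python3 -m jog '{"claw":[1,1,1,1,1],"slide":[[-0.31,-0.67,0],[-0.31,-0.68,0],[-0.31,-0.68,0],[-0.31,-0.68,0],[-0.31,-0.68,0]],"delta_rot":[[0,0,0],[0,0,0],[0,0,0],[0,0,0],[0,0,0]]}' >/dev/null
python3 -m jog '{"claw":[1,1,1,1,1],"slide":[[-0.31,-0.68,0],[-0.31,-0.67,0],[0,0,0],[0,0,0],[0,0,0]],"delta_rot":[[0,0,0],[0,0,0],[0,0,0.15],[0,0,0.15],[0,0,0.15]]}' >/dev/null
python3 -m jog '{"claw":[1,1,1,1,1],"slide":[[0,0,0],[0,0,0],[0,0,0],[0,0,0],[0,0,0]],"delta_rot":[[0,0,0.15],[0,0,0.15],[0,0,0.15],[0,0,0.15],[0,0,0.15]]}' >/dev/null
python3 -m jog '{"claw":[1,1,1,1],"slide":[[0,0,0],[0,0,0],[0,0,0],[0,0,0]],"delta_rot":[[0,0,0.15],[0,0,0.15],[0,0,0],[0,0,0]]}' >/dev/null
python3 -c "
from plan import *
plan([.6308,-.289,-.004],rot(102.5))"
```

```text
t 19.67 at [ 0.6271 -0.2906  0.221 ] F [ 0.7 -0.5 -0. ] w 0.0855 q [ 0.6   0.82 -0.5   1.33  0.41  1.09  0.28]
turn (units) [0.002 0.004 0.016]
slide units: new axes [0.02  0.099 5.626] current axes [0.035 0.09  5.626]
```

```bash

python3 -m jog '{"claw":[1,1,1,1,1],"slide":[[0.03,0.09,0],[0,0,0.5],[0,0,0.7],[0,0,0.7],[0,0,0.7]],"delta_rot":[[0,0,0.016],[0,0,0],[0,0,0],[0,0,0],[0,0,0]]}' >/dev/null
python3 -m jog '{"claw":[1,1,1,1,1],"slide":[[0,0,0.7],[0,0,0.7],[0,0,0.6],[0,0,0.3],[0,0,0.3]],"delta_rot":[[0,0,0],[0,0,0],[0,0,0],[0,0,0],[0,0,0]]}' >/dev/null
python3 -m jog '{"claw":[1,1,1],"slide":[[0,0,0.3],[0,0,0.12],[0,0,0]],"delta_rot":[[0,0,0],[0,0,0],[0,0,0]]}'
python3 -m jog '{"claw":[-1,-1,-1,-1,-1],"slide":[[0,0,0],[0,0,0],[0,0,0],[0,0,0],[0,0,0]],"delta_rot":[[0,0,0],[0,0,0],[0,0,0],[0,0,0],[0,0,0]]}' 70
```

```text
time: 20.75
eef_pos: [0.6318, -0.2884, -0.0032]
tcp_rot: [0.002, 0.627, 0.779, 0.001]
force: [0.2, -0.5, -0.4]
gripper_width: 0.0853
finger_force: 0.0
time: 21.17
eef_pos: [0.6326, -0.289, -0.0013]
tcp_rot: [0.003, 0.627, 0.779, 0.001]
force: [-0.7, 0.2, 6.2]
gripper_width: 0.0387
finger_force: 74.0
```

Gripping pushed the tool up about 3 mm with 6 N, so the closing tips swing onto the bench and would also meet the 8 mm guides. I'll regrip about 12 mm higher.

```bash

python3 -m jog '{"claw":[1,1,1,1,1],"slide":[[0,0,0],[0,0,0],[0,0,-0.15],[0,0,-0.15],[0,0,0]],"delta_rot":[[0,0,0],[0,0,0],[0,0,0],[0,0,0],[0,0,0]]}' 
python3 -m jog '{"claw":[-1,-1,-1,-1,-1],"slide":[[0,0,0],[0,0,0],[0,0,0],[0,0,0],[0,0,0]],"delta_rot":[[0,0,0],[0,0,0],[0,0,0],[0,0,0],[0,0,0]]}' 70
python3 -c "
from plan import *
plan([.6308,-.289,.22],rot(102.5))"
```

```text
time: 21.58
eef_pos: [0.6332, -0.2887, 0.0111]
tcp_rot: [0.004, 0.627, 0.779, 0.001]
force: [0.0, 1.1, 0.2]
gripper_width: 0.0857
finger_force: 0.0
time: 22.0
eef_pos: [0.6324, -0.2884, 0.0098]
tcp_rot: [0.003, 0.627, 0.779, 0.001]
force: [0.3, 0.1, 4.5]
gripper_width: 0.0377
finger_force: 71.1
t 22.0 at [ 0.6324 -0.2884  0.0098] F [0.3 0.1 4.5] w 0.0377 q [ 0.56  1.07 -0.4   1.45  0.54  0.73  0.16]
turn (units) [ 0.006  0.004 -0.003]
slide units: new axes [-5.000e-03 -4.100e-02 -5.256e+00] current axes [-0.021 -0.017 -5.256]
```

```bash

python3 -m jog '{"claw":[-1,-1,-1,-1,-1],"slide":[[0,0,-0.2],[0,0,-0.5],[0,0,-0.8],[0,0,-0.8],[0,0,-0.8]],"delta_rot":[[0,0,0],[0,0,0],[0,0,0],[0,0,0],[0,0,0]]}' 
python3 -m jog '{"claw":[-1,-1,-1,-1,-1],"slide":[[0,0,-0.8],[0,0,-0.8],[0,0,-0.7],[0,0,-0.3],[0,0,0]],"delta_rot":[[0,0,0],[0,0,0],[0,0,0],[0,0,-0.12],[0,0,-0.14]]}' >/dev/null
python3 -m jog '{"claw":[-1,-1,-1,-1,-1],"slide":[[0,0,0],[0,0,0],[0,0,0],[0,0,0],[0,0,0]],"delta_rot":[[0,0,-0.14],[0,0,-0.14],[0,0,-0.14],[0,0,-0.14],[0,0,-0.14]]}' >/dev/null
python3 -m jog '{"claw":[-1,-1,-1,-1,-1],"slide":[[0,0,0],[0,0,0],[0,0,0],[0,0,0],[0,0,0]],"delta_rot":[[0,0,-0.14],[0,0,-0.14],[0,0,-0.14],[0,0,-0.14],[0,0,0]]}'
python3 -c "
from plan import *
plan([.53,.18,.235],rot(170.9))"
```

```text
time: 22.42
eef_pos: [0.6304, -0.2879, 0.134]
tcp_rot: [0.001, 0.627, 0.779, 0.0]
force: [0.2, -0.2, -3.4]
gripper_width: 0.038
finger_force: 71.0
time: 23.67
eef_pos: [0.63, -0.2882, 0.2366]
tcp_rot: [0.001, 0.079, 0.997, -0.001]
force: [0.1, -0.5, -3.5]
gripper_width: 0.0375
finger_force: 71.0
t 23.67 at [ 0.63   -0.2882  0.2366] F [ 0.1 -0.5 -3.5] w 0.0375 q [ 0.72  0.87 -0.8   1.3   0.62  1.22  1.31]
turn (units) [-0.001  0.003  0.   ]
slide units: new axes [ 4.321 11.163  0.041] current axes [ 4.321 11.163  0.019]
```

```bash

python3 -m jog '{"claw":[-1,-1,-1,-1,-1],"slide":[[0.25,0.65,0],[0.25,0.66,0],[0.25,0.66,0],[0.25,0.66,0],[0.25,0.66,0]],"delta_rot":[[0,0,0],[0,0,0],[0,0,0],[0,0,0],[0,0,0]]}' >/dev/null
python3 -m jog '{"claw":[-1,-1,-1,-1,-1],"slide":[[0.25,0.65,0],[0.25,0.66,0],[0.25,0.66,0],[0.25,0.66,0],[0.25,0.66,0]],"delta_rot":[[0,0,0],[0,0,0],[0,0,0],[0,0,0],[0,0,0]]}' >/dev/null
python3 -m jog '{"claw":[-1,-1,-1,-1,-1],"slide":[[0.25,0.65,0],[0.25,0.66,0],[0.25,0.66,0],[0.25,0.66,0],[0.25,0.66,0]],"delta_rot":[[0,0,0],[0,0,0],[0,0,0],[0,0,0],[0,0,0]]}' >/dev/null
python3 -m jog '{"claw":[-1,-1,-1,-1,-1],"slide":[[0.25,0.66,0],[0.25,0.66,0],[0,0,0],[0,0,0],[0,0,0]],"delta_rot":[[0,0,0],[0,0,0],[0,-0.133,0],[0,-0.133,0],[0,-0.133,0]]}' >/dev/null
python3 -m jog '{"claw":[-1,-1,-1,-1,-1],"slide":[[0,0,0],[0,0,0],[0,0,0],[0,0,0],[0,0,0]],"delta_rot":[[0,-0.134,0],[0,-0.134,0],[0,0,0],[0,0,0],[0,0,0]]}' >/dev/null
python3 -c "
from plan import *
plan(pk(3,-.016,-.001,.06),RT)"
```

```text
t 25.75 at [0.5379 0.1787 0.2357] F [ 0.9  0.7 -4.1] w 0.0377 q [-0.3   0.52 -0.44  2.12  1.24  0.58 -0.34]
turn (units) [-0.016 -0.08  -0.007]
slide units: new axes [1.462 0.175 2.819] current axes [1.283 0.203 2.903]
```

```bash

python3 -m jog '{"claw":[-1,-1,-1,-1,-1],"slide":[[0,0,0],[0.5,0.06,0.6],[0.5,0.06,0.7],[0.46,0.06,0.7],[0,0,0.6]],"delta_rot":[[-0.016,-0.08,-0.007],[0,0,0],[0,0,0],[0,0,0],[0,0,0]]}' >/dev/null
python3 -m jog '{"claw":[-1,-1,-1,-1],"slide":[[0,0,0.2],[0,0,0],[0,0,0],[0,0,0]],"delta_rot":[[0,0,0],[0,0,0],[0,0,0],[0,0,0]]}' 
python3 - <<'E'
from plan import *
from h import *
plan(pk(3,-.016,-.001,.028),RT)
T=snap("top");cv2.imwrite("pics/k1t.png",T["img"]);V=cv2.GaussianBlur(T["img"],(0,0),.5).max(2).astype(float)
d=RT.inv().apply(r.state()["eef_pos"]-pk(3,0,0,0));u0,v0,n0=-d[0],d[1],-d[2];print(u0,v0,n0)
for u in(.02,.03,.04,.05,.06):
    L,C,R=[proj(T,pk(3,u0+u,v0+v,n0+.020)) for v in(.02,0,-.02)];c=int(round(C[0]));y=int(round(C[1]))
    print(np.round([L[0],R[0],C[1]],1),c-12,V[y,c-12:c+14].astype(int))
E
```

```text
time: 26.5
eef_pos: [0.5444, 0.1843, 0.1116]
tcp_rot: [0.256, 0.077, 0.963, -0.021]
force: [1.2, 0.6, -3.2]
gripper_width: 0.0381
finger_force: 71.5
t 26.5 at [0.5444 0.1843 0.1116] F [ 1.2  0.6 -3.2] w 0.0381 q [-0.36  0.79 -0.42  2.25  1.93  0.69 -1.08]
turn (units) [-0.002 -0.004 -0.001]
slide units: new axes [0.03  0.011 0.865] current axes [0.027 0.012 0.865]
-0.014812922618305859 -0.0012402360328152109 0.06287796452505906
[221.3 234.9 178.8] 216 [121 125 141 151 153 154 158 173 196 208 211 209 209 210 211 212 211 209
 198 178 162 153 149 146 135 123]
[221.4 235.  175.5] 216 [135 148 153 153 151 156 176 193 201 206 207 208 208 208 210 210 210 207
 201 187 170 156 148 144 136 127]
[221.6 235.2 172.1] 216 [150 154 153 142 125 129 166 193 203 206 207 207 207 207 207 207 208 208
 205 195 175 158 150 156 164 150]
[221.7 235.4 168.7] 217 [153 141 115  90 105 152 188 203 205 205 206 207 207 209 209 209 210 212
 207 185 161 150 147 146 135 123]
[221.8 235.5 165.3] 217 [124 106  97  87  94 138 179 199 203 204 205 206 206 207 208 210 211 211
 203 179 158 151 153 155 143 127]
```

```bash

python3 -m jog '{"claw":[-1,-1,-1,-1,-1],"slide":[[0.03,0.04,0],[0,0,0.3],[0,0,0.3],[0,0,0.25],[0,0,0]],"delta_rot":[[0,0,0],[0,0,0],[0,0,0],[0,0,0],[0,0,0]]}' 
python3 -m jog '{"claw":[-1,-1,-1,-1,-1],"slide":[[-0.15,0,0],[-0.15,0,0],[-0.15,0,0],[-0.13,0,0],[0,0,0]],"delta_rot":[[0,0,0],[0,0,0],[0,0,0],[0,0,0],[0,0,0]]}'
python3 -c "
from plan import *
plan(pk(3,.006,.0005,.0098),RT)"
```

```text
time: 26.97
eef_pos: [0.5602, 0.1835, 0.0798]
tcp_rot: [0.256, 0.076, 0.963, -0.021]
force: [-0.6, 1.0, -0.9]
gripper_width: 0.0379
finger_force: 71.8
time: 27.38
eef_pos: [0.5785, 0.1806, 0.0917]
tcp_rot: [0.255, 0.076, 0.964, -0.021]
force: [-5.4, 1.6, -6.3]
gripper_width: 0.0376
finger_force: 71.5
t 27.38 at [0.5785 0.1806 0.0917] F [-5.4  1.6 -6.3] w 0.0376 q [-0.33  0.84 -0.38  2.18  1.96  0.66 -1.03]
turn (units) [-0.001 -0.009  0.003]
slide units: new axes [-0.026  0.005  0.461] current axes [-0.029  0.005  0.461]
```

```bash

python3 -m jog '{"claw":[-1,-1,-1,-1,-1],"slide":[[-0.03,0,0],[0,0,0.1],[0,0,0.1],[0,0,0.08],[0,0,0]],"delta_rot":[[0,0,0],[0,0,0],[0,0,0],[0,0,0],[0,0,0]]}'|grep -E "eef|^force"
python3 -m jog '{"claw":[-1,-1],"slide":[[0,0,0.05],[0,0,0]],"delta_rot":[[0,0,0],[0,0,0]]}'|grep -E "eef|^force"
python3 -m jog '{"claw":[-1,-1],"slide":[[0,0,0.04],[0,0,0]],"delta_rot":[[0,0,0],[0,0,0]]}'|grep -E "eef|^force"
python3 -c "
from plan import *
plan(pk(3,.006,.0005,.0098),RT)"
```

```text
eef_pos: [0.5836, 0.1796, 0.0814]
force: [-7.3, 1.5, -4.7]
eef_pos: [0.5839, 0.1796, 0.0811]
force: [-13.4, -1.0, 7.2]
eef_pos: [0.5839, 0.1796, 0.081]
force: [-20.4, -1.7, 20.2]
t 28.13 at [0.5839 0.1796 0.081 ] F [-20.4  -1.7  20.2] w 0.0378 q [-0.32  0.86 -0.39  2.17  1.98  0.67 -1.04]
turn (units) [-0.    -0.01   0.006]
slide units: new axes [-0.042  0.009  0.159] current axes [-0.043  0.009  0.158]
```

```bash

python3 -m jog '{"claw":[-1,-1,-1],"slide":[[0,0,-0.16],[0,0,0],[0,0,0]],"delta_rot":[[0,0,0],[0,0,0],[0,0,0]]}'|grep -E "eef|^force"
python3 -m jog '{"claw":[-1,-1,-1],"slide":[[0,0.1,0],[0,0.1,0],[0,0,0]],"delta_rot":[[0,0,0],[0,0,0],[0,0,0]]}'|grep -E "eef|^force"
python3 -m jog '{"claw":[-1,-1,-1,-1],"slide":[[0,-0.1,0],[0,-0.1,0],[0,0,0],[0,0,0]],"delta_rot":[[0,0,0],[0,0,0],[0,0,0],[0,0,0]]}'|grep -E "eef|^force"
python3 -m jog '{"claw":[-1,-1,-1],"slide":[[0,-0.1,0],[0,-0.1,0],[0,0,0]],"delta_rot":[[0,0,0],[0,0,0],[0,0,0]]}'|grep -E "eef|^force"
python3 -c "
from plan import *
plan(pk(3,.006,.0005,.0098),RT)"
```

```text
eef_pos: [0.5824, 0.1797, 0.0843]
force: [-4.5, 1.8, -8.0]
eef_pos: [0.5835, 0.182, 0.0837]
force: [-8.7, -6.8, -3.6]
eef_pos: [0.5827, 0.1805, 0.084]
force: [-4.7, 2.0, -7.1]
eef_pos: [0.5818, 0.1759, 0.0843]
force: [-4.1, 6.0, -8.3]
t 29.22 at [0.5818 0.1759 0.0843] F [-4.1  6.  -8.3] w 0.0377 q [-0.31  0.85 -0.39  2.18  1.99  0.66 -1.04]
turn (units) [ 0.008 -0.011  0.006]
slide units: new axes [-0.031  0.107  0.249] current axes [-0.034  0.105  0.25 ]
```

```bash

python3 -m jog '{"claw":[-1,-1,-1,-1,-1],"slide":[[0,0.09,0],[0,0.09,0],[0,0,0.06],[0,0,0.05],[0,0,0]],"delta_rot":[[0,0,0],[0,0,0],[0,0,0],[0,0,0],[0,0,0]]}'|grep -E "eef|^force"
python3 -m jog '{"claw":[-0.02,0.05,0.12,0.18,0.2],"slide":[[0,0,0],[0,0,0],[0,0,0],[0,0,0],[0,0,0]],"delta_rot":[[0,0,0],[0,0,0],[0,0,0],[0,0,0],[0,0,0]]}' 
python3 -m jog '{"claw":[0.2,0.2,0.2,0.2,0.2],"slide":[[0,0,-0.2],[0,0,-0.4],[0,0,-0.7],[0,0,-0.7],[0,0,-0.7]],"delta_rot":[[0,0,0],[0,0,0],[0,0,0],[0,0,0],[0,0,0]]}'
python3 -m jog '{"claw":[0.2,0.2,0.2,0.2,0.2],"slide":[[0,0,-0.7],[0.5,0,-0.7],[0.6,0,-0.7],[0.6,0,0],[0,0,0]],"delta_rot":[[0,0,0],[0,0,0],[0,0,0],[0,0,0],[0,0,0]]}'
python3 - <<'E'
from plan import *
from h import *
S=snap("side");T=snap("top")
a=cv2.resize(S["img"][180:310,190:320],(440,440),interpolation=3);b=cv2.resize(T["img"][130:215,190:300],None,fx=3.2,fy=3.2,interpolation=3)
c=np.zeros((440,800,3),np.uint8);c[:,:440]=a;c[:b.shape[0],445:445+b.shape[1]]=b;cv2.imwrite("pics/z.png",c)
H=cv2.cvtColor(S["img"],cv2.COLOR_BGR2HSV)
us=np.linspace(-.1,-.05,26)
for i in(1,2,3,4):
    print(i,[int(H[tuple(np.round(proj(S,pk(i,u,0,.03))[::-1]).astype(int))][2]) for u in us])
E
```

```text
eef_pos: [0.5841, 0.1777, 0.0814]
force: [-13.8, -0.9, 6.0]
time: 30.05
eef_pos: [0.5876, 0.178, 0.0816]
tcp_rot: [0.257, 0.077, 0.963, -0.022]
force: [0.2, -0.2, -0.2]
gripper_width: 0.051
finger_force: 0.0
time: 30.47
eef_pos: [0.5326, 0.1869, 0.1759]
tcp_rot: [0.255, 0.076, 0.964, -0.021]
force: [0.6, 0.0, 1.0]
gripper_width: 0.0509
finger_force: 0.0
time: 30.88
eef_pos: [0.4301, 0.2043, 0.2141]
tcp_rot: [0.255, 0.073, 0.964, -0.02]
force: [-1.0, 0.2, -0.1]
gripper_width: 0.0511
finger_force: 0.0
1 [147, 132, 143, 140, 140, 185, 185, 239, 239, 239, 239, 208, 193, 193, 229, 229, 221, 221, 164, 164, 102, 102, 80, 65, 65, 61]
2 [112, 99, 118, 127, 153, 172, 209, 237, 243, 226, 226, 191, 191, 207, 227, 237, 240, 240, 241, 241, 240, 240, 240, 241, 242, 241]
3 [87, 93, 93, 133, 153, 173, 214, 234, 240, 206, 206, 174, 174, 223, 235, 241, 242, 241, 241, 239, 239, 241, 241, 242, 242, 242]
4 [87, 88, 104, 115, 148, 187, 221, 239, 247, 237, 198, 198, 200, 225, 236, 241, 242, 242, 241, 241, 241, 242, 243, 242, 242, 241]
```

View pics/z.png

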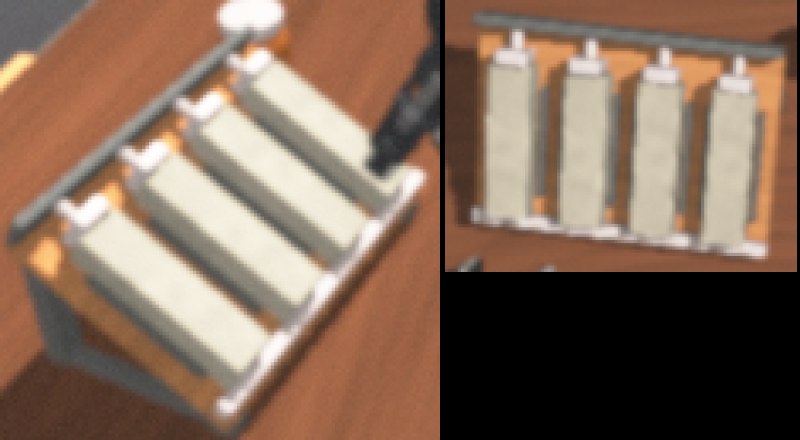

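The final view shows all four stones lying parallel between jaw and stop, with lower ends in line (side crop (230,375), (290,310), (350,255) and (395,195)). The gripper is clear, so I'll hand it in.

```bash
python3 -c "
from station import r
print(r.job_done())"
```

```text
the job is handed in; nothing more can be done
None
```

I loaded both spare stones into the empty pockets 3 and 4, where the last images show them seated and clamped like the two already there, and handed the job in at about 31 s; no verdict came back.

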